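# Push a filter slide home in a photometer's guide

## Task

Take the wooden push stick from its cradle and use it (never your fingers) to push the small filter slide along the photometer's narrow guide, past the spring catch and fully home against the stop, whose setting you must find by feel. With the stick, keep the slide pressed on the stop at about 12 N for one second; its window is glass, so never push harder than 20 N. Then lay the stick back in both notches of its cradle and let go, leaving everything else on the bench undisturbed.

Things in the scene. Friction and masses are not known exactly. Their poses are not given: they have to be found in the camera images.
- stick_mid (a point): centre of the push stick: a plain straight wooden bar 280 mm long (x axis), 10 mm wide (y), 10 mm high (z), about 50 g, both ends alike. It starts lying in the cradle, its centre 35 mm above the bench.
- cradle: fixed grey plastic cradle of the stick; origin on the bench below its centre, x along the stick, z up. Base plate 200 x 60 x 6 mm; two saddles, at x = -80 and +80 mm, each 16 mm long and 46 mm wide, carry the stick on their notch floors 30 mm above the bench; each notch is 22 mm wide between two prongs that rise to 40 mm. Grip the stick between the saddles.
- slide_mid (a point): centre of the filter slide to be pushed: a black plastic block 30 mm long (x, pointing into the guide), 20 mm wide (y), 14 mm high, 20 to 45 g, with a round amber glass window on top and rounded leading corners. It starts standing in the open part of the guide.
- photometer: fixed blue bench photometer with an aluminium guide block; origin on the bench beneath the middle of the guide, x along the guide in the pushing direction, y to its left, z up. Guide block: x = -70 to +95, y = -30 to +30 mm, guide floor 45 mm above the bench. Blue case, 81 mm high: x = -55 to +165, y = -32 to -202 mm. Catch housing: out to y = +53 mm, 64 mm high.
- lip_edge (a point): start of the roofed part of the guide: x = 0 of the photometer, y = 0, 61 mm above the bench. The guide's side walls (8 mm thick, 16 mm high, 22 mm apart) run from x = -70 to +95 mm; the guide is open on top up to this point; from here to x = 95 two lips cover it at 16 mm above the floor, leaving a 12 mm slot along the middle, through which the slide is seen.
- catch_point (a point): spring catch: a rounded pin standing 3 mm out of the guide's +y wall at x = 20 mm of the photometer. When the slide's front end reaches it (slide centre at x = about 0 mm) up to 6 to 8 N is needed to force the slide past; then it drags with about 4 N until, at slide centre x = about 37 mm, the pin springs out behind the slide and keeps it from coming back.
- stop_zone (a point): middle of the range of the adjustable stop: x = +66 mm of the photometer, y = 0, 53 mm above the bench; axes as the photometer's. The stop's actual face is clamped anywhere from 10 mm before to 10 mm beyond this point (different each time, not measured). The face is sprung rubber that yields about 1 mm per 8 N, 3 mm at most. The slide is home when its front end meets it; its centre is then 15 mm and the stick's end 30 mm before the face.
- guide_mouth (a point): middle of the guide's open entrance: at x = -70 mm of the photometer, y = 0, 53 mm above the bench (8 mm above the guide's floor); axes as the photometer's.
- spare_slide: bystander: a larger black filter slide, 46 x 34 x 14 mm, lying on the bench; origin under its centre.
- spatula: bystander: a flat steel spatula 150 mm long lying on the bench.
- beaker: bystander: glass beaker, 76 mm across and 100 mm high, origin under its centre.
- jar: bystander: amber glass jar with a steel cap, 50 mm across and 60 mm high, origin under its centre.
- wash_bottle: bystander: white plastic wash bottle with a blue bent spout, 72 mm across and 212 mm high, origin under its centre.
- flask: bystander: conical glass flask, 80 mm across and 125 mm high, origin under its centre.
- dish: bystander: white ceramic dish, 90 mm across and 20 mm high, origin under its centre.
Not all that is in view belongs to the job. What is meant by the cradle is not green or purple, and is the smaller of those in its own colour.

How it is judged:
On the way, in this order (a step that is already met when the one before it is completed fails the run):
1. the push stick is lifted out of its cradle (z of stick_mid in the frame of cradle above 0.05 m), for 0.1 s.
2. the slide has passed the catch and is pressed on its stop by the stick with 8 N or more (x of slide_mid in the frame of photometer between 0.0385 and 0.065 m and y of slide_mid in the frame of photometer between -0.004 and 0.004 m and z of slide_mid in the frame of photometer between 0.049 and 0.056 m and contact force between stick and slide above 8 N), for 0.5 s.
At the end, for the whole second after the job is handed in: The slide is past the catch and home in the guide (centre 38.5 to 65 mm along the photometer's x, wherever its stop is set); stick at rest in both notches of its cradle: centre within 40 mm along and 8 mm across of the cradle's middle, 32 to 38 mm above the bench, parallel within 0.12 rad (x of slide_mid in the frame of photometer between 0.0385 and 0.065 m and y of slide_mid in the frame of photometer between -0.004 and 0.004 m and z of slide_mid in the frame of photometer between 0.049 and 0.056 m and x of stick_mid in the frame of cradle between -0.04 and 0.04 m and y of stick_mid in the frame of cradle between -0.008 and 0.008 m and z of stick_mid in the frame of cradle between 0.032 and 0.038 m and angle between the x axis of stick_mid and the x axis of cradle, either way round below 0.12 rad and linear speed of each of stick, slide below 0.02 m/s); the robot touches nothing.
It fails at once if the stick pushes on the slide with more than 20 N (contact force between stick and slide above 20 N).
It fails at once if the stick is forced against the photometer with more than 20 N (contact force between stick and photometer above 20 N).
It fails at once if the robot touches the slide itself (contact force between any of the fingers, the arm and slide above 0.5 N).
It fails at once if a bystander is moved by more than 25 mm or tipped (distance of any of spare_slide, spatula, beaker, jar, wash_bottle, flask, dish from where it was at the start of the episode above 0.025 m or angle between any of spare_slide, spatula, beaker, jar, wash_bottle, flask, dish's own z axis and vertical above 0.5 rad).
It also fails if it takes over 56 s, if anything falls off the work surface, if the arm or the gripper's body presses on something with over 40 N, if the wrist force passes 120 N, or if a joint passes its speed limit or range.

## Robot

A 7-joint arm with a two-finger parallel gripper is mounted at the origin on the work surface. World frame = base frame: x ahead of the robot, y to its left, z up, the work surface at z = 0. Lengths are in m, angles in rad, forces in N, time in s.
With the tool pointing down it reaches from about 0.4 to 0.925 m from the base axis. Payload 4.1 kg.
Tool frame: the origin (TCP) lies midway between the tips of the shut fingers; the grasp point (between the pads) lies 19 mm behind it; z points along the fingers, y is the direction in which the jaws open and shut (so a half turn about z gives the same grasp; the last joint's range is limited). The gripper opens to 85 mm and grips with 20 to 120 N. Pads are 22 mm wide; open, the fingers measure 114 mm over their backs; the gripper's body (76 mm by 85 mm) begins 54 mm behind the grasp point. The pads swing forward as they close: fully open they stand 13 mm farther back than shut.
Start: joints at [-1.244, 0.398, 0.045, 1.537, -0.019, 1.207, -0.051], TCP at [0.268, 0.592, 0.231] pointing down, gripper open.
Joint ranges: [-2.82, 2.82], [-0.49, 2.23], [-1.37, 1.46], [0, 2.46], [-1.36, 4.5], [0.23, 2], [-2.94, 2.94]. Speed limits (rad/s): [2.57, 2.57, 3.14, 3.14, 3.14, 3.14, 3.14].

## Interface

Orientations are given as a unit quaternion [w, x, y, z].
In Python, from cell import bot gives the robot as it stands.
- The arm moves only by the shell command python3 -m handwheel 'ROWS' [FORCE]. ROWS is a JSON object of lists of equal length, an entry for each row: "slide": the shift along the tool's x, y, z in m, a list of three; "angular": the turn, a rotation vector about the tool's x, y, z in rad, a list of three; "gripper": the opening, from 0 (shut) to 1 (fully open). In form: {"slide": [[tx, ty, tz], ...], "angular": [[wx, wy, wz], ...], "gripper": [gripper, ...]}. A call has exactly 5 rows; each row shifts and turns the pose as measured when the row begins, along the tool's axes as they then stand; what a row does not reach is not made up. A row lasts 1/12 s, in which the tool goes at most 41.7 mm and 7.16 degrees, less where a joint would pass 70% of its speed; a pose out of reach is approached as far as the arm can. A call is refused whole if a number of a shift passes 0.0417 or a number of a turn 0.125, either way. A call with a gripper value outside its range is refused whole. The fingers move at their own pace and stop on an object; FORCE is the grip in N (left out, the last holds). Time passes only in rows, so rows that do not move let the fingers close, or fill a call up. It gives the time, the measured TCP pose, the force and the opening at its end, in the units of the state.
- bot.observe(): the state, without advancing time (a new reading comes with each control period).
- bot.snapshot(name): name is "scene" or "top"; returns the picture (420x560x3 uint8, red, green, blue); there is no depth.
- bot.camera_info(name): a dict with "fx", "fy", "cx", "cy" (pixels), "cam_to_world" (4x4, takes a point from camera to world coordinates). Camera axes: x right, y down, z forward; pixel columns grow to the right and rows downward; lengths in m; the calibration is good to about 2 mm. A picture is of the moment at which its call begins. camera_info takes no time and is no camera call.
- bot.finish_job(): hands the job in, once; it reports no verdict.
The state is a dict: "time_s": time; "joints": joint angles; "qvel": joint speeds; "tau": joint torques, N m; "eef_pos": TCP position; "tcp_rot": TCP orientation; "wrist_force": force on the tool from outside, world axes, zero at the start; "torque": the same for the moment, N m; "opening": finger opening in m.
Only numpy, scipy, OpenCV 4.12 (cv2) and the standard library are available. Lean on these libraries where they do the work, as an engineer would, in place of code of your own. Each camera call takes 0.05 s, during which the arm holds its last target. There are 200 camera calls.

## Working session

There is one attempt and no reset: what is moved stays moved. The work goes in short steps, Python scripts to look and compute and a shell command to move; the robot and the scene stay as the last step left them, time stands still between calls to the robot, and variables do not carry over. Pictures are saved under pics/ and viewed, about 8 in all and at most 12, crops included, and the job is handed in when it is done.

```bash
mkdir -p pics; ls; python3 - <<'E'
from cell import bot
import cv2
for n in("scene","top"):
    cv2.imwrite(f"pics/{n}1.png",bot.snapshot(n)[:,:,::-1]); print(bot.camera_info(n))
print(bot.observe())
E
```

```text
pics
{'fx': 439.55660228062237, 'fy': 439.55660228062237, 'cx': 274.2420863414055, 'cy': 201.46527054667018, 'cam_to_world': array([[ 0.17984154,  0.59638478, -0.78229292,  1.74926588],
       [ 0.98357818, -0.09673267,  0.15237045, -0.27184061],
       [ 0.01519814, -0.79684878, -0.60398761,  1.02610224],
       [ 0.        ,  0.        ,  0.        ,  1.        ]])}
{'fx': 513.766773169557, 'fy': 513.766773169557, 'cx': 283.71087405853183, 'cy': 210.86455821701742, 'cam_to_world': array([[-1.98569435e-02, -9.79260837e-01,  2.01628159e-01,
         2.05674704e-01],
       [-9.99794288e-01,  2.02825025e-02,  4.46451370e-05,
        -3.75364491e-02],
       [-4.13324288e-03, -2.01585795e-01, -9.79462140e-01,
         1.45679494e+00],
       [ 0.00000000e+00,  0.00000000e+00,  0.00000000e+00,
         1.00000000e+00]])}
{'time_s': 0.1, 'joints': array([-1.24400299,  0.39908554,  0.04500671,  1.53772785, -0.01867879,
        1.20696438, -0.05068504]), 'qvel': array([-9.24288553e-04, -1.52140201e-03,  9.81827600e-05, -3.11694794e-03,
       -5.20697582e-05,  2.84621433e-04, -2.81747748e-04]), 'tau': array([ 3.07830807e-03, -4.76268733e+01,  1.36999771e+00, -2.54948241e+01,
        1.19036637e-02,  5.08173704e-03, -1.56382180e-05]), 'eef_pos': array([0.26820703, 0.59145178, 0.23039942]), 'tcp_rot': array([-1.22973127e-04,  2.11212650e-01,  9.77439736e-01, -8.73600736e-04]), 'wrist_force': array([-0.9616814 , -0.54875634,  0.06952294]), 'torque': array([-0.05703904,  0.01616998,  0.0247477 ]), 'opening': 0.08552695087912612}
```

View pics/scene1.png

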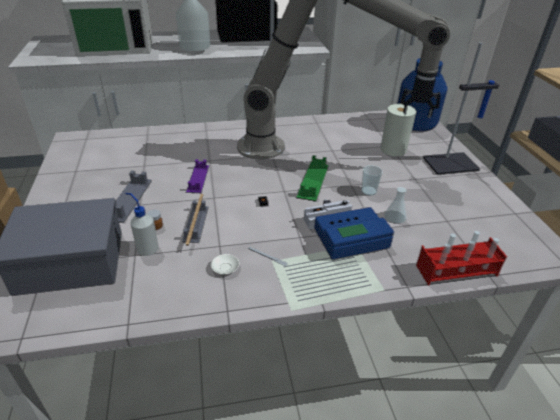

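View pics/top1.png

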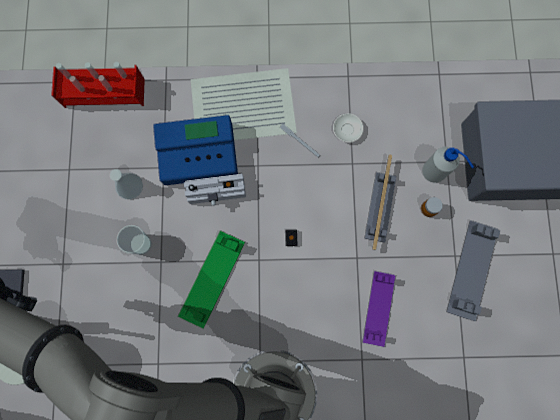

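```bash
python3 - <<'E'
import cv2
im=cv2.imread("pics/top1.png")
a=cv2.resize(im[145:260,345:500],(775,575),interpolation=cv2.INTER_CUBIC); cv2.imwrite("pics/c1.png",a)
b=cv2.resize(im[105:215,145:255],(590,590),interpolation=cv2.INTER_CUBIC); cv2.imwrite("pics/c2.png",b)
E
```

```text
(no output)
```

View pics/c1.png

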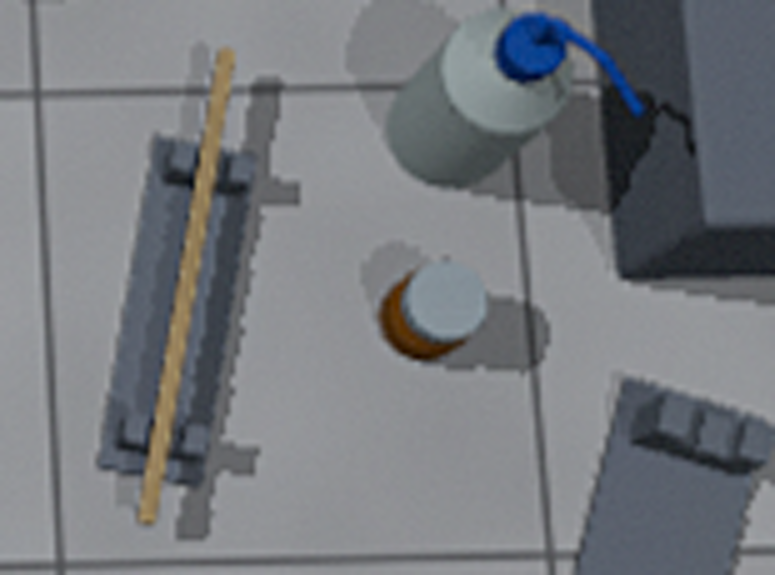

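View pics/c2.png

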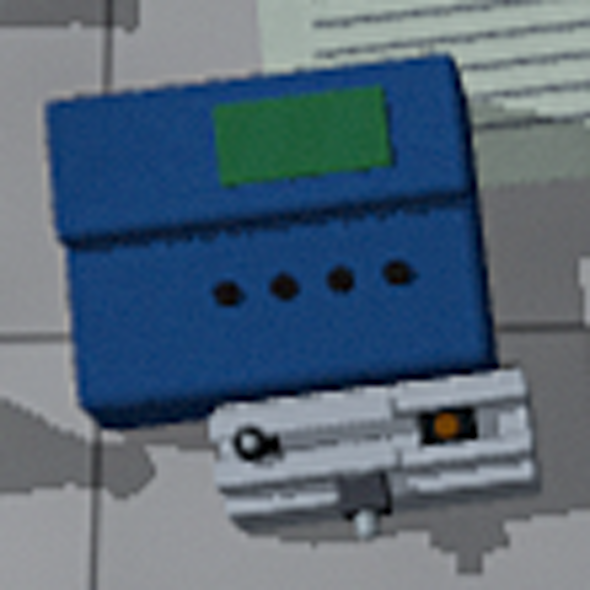

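The first crop shows the four cradles. The top-image pixels are:
- Grey, holding the stick: (380,207)
- Larger grey, empty: (475,270)
- Green: (212,280)
- Purple: (380,308)

The meant one is the smaller grey one, with the stick ends at about (390,155) and (375,248). The second crop shows the slide in the open guide at (228,184). The mouth faces image right, so pushing is towards +y. The loose block at (291,238) is the spare slide.

Next I fit the poses with an overlay.

```bash
cat >h.py <<'E'
import numpy as np,cv2
from cell import bot
from scipy.spatial.transform import Rotation as R
def ray(px,z,n="top"):
    c=bot.camera_info(n);M=c["cam_to_world"]
    d=M[:3,:3]@[(px[0]-c["cx"])/c["fx"],(px[1]-c["cy"])/c["fy"],1]
    return M[:3,3]+d*(z-M[2,3])/d[2]
def proj(P,n="top"):
    c=bot.camera_info(n);M=c["cam_to_world"]
    q=(np.atleast_2d(P)-M[:3,3])@M[:3,:3]
    return np.c_[q[:,0]/q[:,2]*c["fx"]+c["cx"],q[:,1]/q[:,2]*c["fy"]+c["cy"]]
def pose(x,y,a):
    T=np.eye(4);T[:2,:2]=[[np.cos(a),-np.sin(a)],[np.sin(a),np.cos(a)]];T[:2,3]=x,y;return T
def rect(T,x0,x1,y0,y1,z):
    P=np.array([[x0,y0,z],[x1,y0,z],[x1,y1,z],[x0,y1,z]])
    return P@T[:3,:3].T+T[:3,3]
def st():
    o=bot.observe();r=R.from_quat(o["tcp_rot"],scalar_first=True).as_matrix()
    print("t",o["time_s"],"p",o["eef_pos"].round(4),"F",o["wrist_force"].round(2),"op",round(o["opening"],4),"j",o["joints"].round(2));print(r.round(3));return o,r
E
python3 - <<'E'
from h import *
c1=lambda u,v:(345+u/5-.4,145+v/5-.4)
k=110/590
c2=lambda u,v:(145+(u+.5)*k-.5,105+(v+.5)*k-.5)
a=ray(c1(226,49),.04);b=ray(c1(149,516),.04)
print("stick",a,b,(a+b)/2,np.linalg.norm(a-b),np.arctan2(*(b-a)[1::-1]))
w=ray(c2(446,426),.059);print("win",w)
# guide block corners at wall top z=.061
e1=ray(c2(523,370),.061);e2=ray(c2(536,457),.061);l1=ray(c2(212,410),.061)
print(e1,e2,l1,np.linalg.norm(e1-l1),np.arctan2(*(l1-e1)[1::-1]))
for n,p in dict(jar=(431,207),beaker=(131,238),flask=(127,184),spare=(291,238)).items():print(n,ray(p,.03))
# saddle/base corners of cradle
for p in((155,135),(258,152),(203,487),(98,467)):print(ray(c1(*p),.006))
E
```

```text
stick [ 0.65689055 -0.34603654  0.04      ] [ 0.38759848 -0.28677072  0.04      ] [ 0.52224452 -0.31640363  0.04      ] 0.2757365667488293 2.9249659371720447
win [0.57366167 0.11818497 0.059     ]
[0.60264822 0.07757814 0.061     ] [0.55545574 0.07096097 0.061     ] [0.58435474 0.24058757 0.061     ] 0.16403269416841726 1.6825521986600784
jar [ 0.50192679 -0.45536651  0.03      ]
beaker [0.43048206 0.39285139 0.03      ]
flask [0.58740243 0.41062355 0.03      ]
spare [ 0.42127897 -0.0563681   0.03      ]
[ 0.61606848 -0.30869333  0.006     ]
[ 0.60450624 -0.3682587   0.006     ]
[ 0.40792481 -0.32437111  0.006     ]
[ 0.4206325  -0.26526407  0.006     ]
```

```bash
python3 - <<'E'
from h import *
im=cv2.imread("pics/top1.png");S=8;x0,y0=165,160
cr=cv2.resize(im[y0:y0+60,x0:x0+90],None,fx=S,fy=S,interpolation=cv2.INTER_CUBIC)
ang=1.6825;u=np.array([np.cos(ang),np.sin(ang)]);n=np.array([-u[1],u[0]])
w=np.array([.57366,.11818]);e=np.array([.60265,.07758])
o=w+u*((e-w)@u+.070)
print("origin",o,"slide x",(w-o)@u)
T=pose(*o,ang);cr2=cr.copy()
def d(r,c):
    q=((proj(r)-[x0,y0]+.5)*S).astype(int);cv2.polylines(cr2,[q],True,c,1)
d(rect(T,-.07,.095,-.011,.011,.061),(0,255,0));d(rect(T,-.07,.095,-.019,.019,.061),(0,0,255));d(rect(T,-.07,.095,-.03,.03,.045),(255,0,255));d(rect(T,0,.095,-.006,.006,.061),(0,255,255))
d(rect(T,-.055,.165,-.202,-.032,.081),(255,255,0))
cv2.imwrite("pics/ov1.png",np.vstack([cr[:300],cr2[:300]]) )
E
```

```text
origin [0.57071476 0.14443681] slide x -0.026421474973798292
```

View pics/ov1.png

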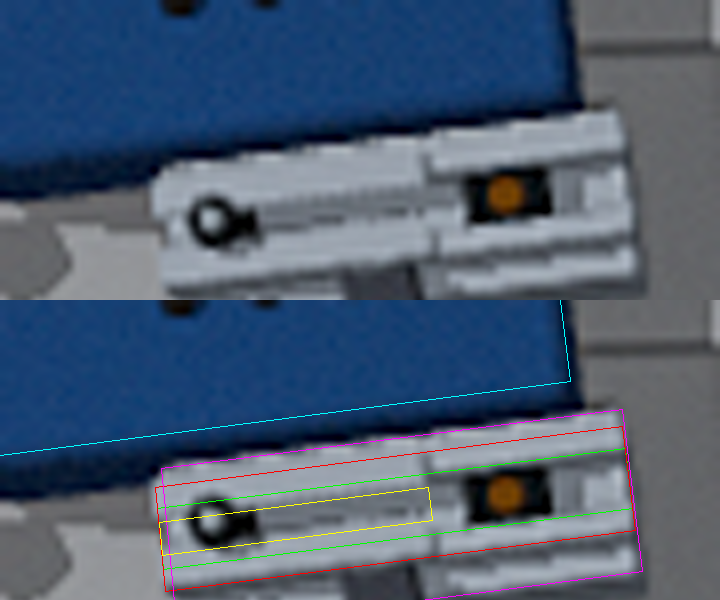

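The overlay fits the walls, the lip start and the window to about 1 mm. The photometer origin is about (0.571, 0.144) with yaw 96.4°. The cradle and stick lie at about −12.4°. I'll grip 20 mm behind the stick's centre, at (0.542, −0.321), with the near end as the front.

```bash
python3 -m handwheel '{"slide":[[-0.02,-0.015,0],[-0.0274,-0.02,0],[-0.0274,-0.02,0],[-0.0274,-0.02,0],[-0.0274,-0.02,0]],"angular":[[0,0,0],[0,0,0],[0,0,0],[0,0,0],[0,0,0]],"gripper":[1,1,1,1,1]}' 60
python3 -m handwheel '{"slide":[[-0.0274,-0.02,0],[-0.0274,-0.02,0],[-0.0274,-0.02,0],[-0.0274,-0.02,0],[-0.0274,-0.02,0]],"angular":[[0,0,0],[0,0,0],[0,0,0],[0,0,0],[0,0,0]],"gripper":[1,1,1,1,1]}'
python3 -c "from h import *;st()"
```

```text
time_s: 0.52
eef_pos: [0.3406, 0.4546, 0.2259]
tcp_rot: [-0.004, 0.202, 0.979, -0.002]
wrist_force: [0.6, -0.1, -0.3]
opening: 0.0856
time_s: 0.93
eef_pos: [0.4283, 0.2997, 0.2234]
tcp_rot: [-0.005, 0.201, 0.98, -0.003]
wrist_force: [-0.2, 0.1, 0.3]
opening: 0.0853
t 0.9333 p [0.4283 0.2997 0.2234] F [-0.16  0.13  0.32] op 0.0853 j [-0.86  0.19  0.2   1.84 -0.04  1.13  0.52]
[[-0.919  0.394 -0.011]
 [ 0.394  0.919 -0.004]
 [ 0.008 -0.008 -1.   ]]
```

```bash
python3 -m handwheel '{"slide":[[-0.028,-0.02,0],[-0.028,-0.02,0],[-0.028,-0.02,0],[-0.028,-0.02,0],[-0.028,-0.02,0]],"angular":[[0,0,0],[0,0,0],[0,0,0],[0,0,0],[0,0,0]],"gripper":[1,1,1,1,1]}'
python3 -m handwheel '{"slide":[[-0.017,-0.035,0],[-0.017,-0.035,0],[-0.017,-0.035,0],[-0.017,-0.035,0],[-0.017,-0.035,0]],"angular":[[0,0,-0.04],[0,0,-0.04],[0,0,-0.04],[0,0,-0.04],[0,0,-0.04]],"gripper":[1,1,1,1,1]}'
python3 -m handwheel '{"slide":[[-0.017,-0.035,0],[-0.017,-0.035,0],[-0.017,-0.035,0],[-0.017,-0.035,0],[-0.017,-0.035,0]],"angular":[[0,0,0],[0,0,0],[0,0,0],[0,0,0],[0,0,0]],"gripper":[1,1,1,1,1]}'
cat >>h.py <<'E'
def goto(x,y,z,yaw):
    "remaining tool-frame shift and turn to a tool-down pose with tool x at yaw (deg)"
    o,r=st();a=np.radians(yaw);c,s=np.cos(a),np.sin(a)
    G=np.array([[c,s,0],[s,-c,0],[0,0,-1.]])
    print("shift",(r.T@(np.array([x,y,z])-o["eef_pos"])).round(4),"turn",R.from_matrix(r.T@G).as_rotvec().round(4))
E
python3 -c "from h import *;goto(.542,-.3207,.10,167.6)"
```

```text
time_s: 1.35
eef_pos: [0.5189, 0.1439, 0.2218]
tcp_rot: [-0.006, 0.201, 0.98, -0.004]
wrist_force: [0.9, 0.4, -0.2]
opening: 0.0851
time_s: 1.77
eef_pos: [0.5454, -0.0556, 0.2207]
tcp_rot: [-0.007, 0.096, 0.995, -0.003]
wrist_force: [1.4, 0.6, -0.1]
opening: 0.0855
time_s: 2.18
eef_pos: [0.5946, -0.2523, 0.219]
tcp_rot: [-0.008, 0.094, 0.996, -0.002]
wrist_force: [0.9, -0.1, 0.5]
opening: 0.0854
t 2.1833 p [ 0.5946 -0.2523  0.219 ] F [ 0.94 -0.1   0.47] op 0.0854 j [-0.01  0.45  0.47  1.56 -0.2   1.2   1.88]
[[-0.982  0.188 -0.017]
 [ 0.188  0.982 -0.002]
 [ 0.016 -0.005 -1.   ]]
shift [ 0.0369 -0.0765  0.12  ] turn [-0.0053 -0.0163  0.0277]
```

```bash
python3 -m handwheel '{"slide":[[0.009,-0.019,0.012],[0.009,-0.019,0.012],[0.009,-0.019,0.012],[0.009,-0.019,0.012],[0,0,0.012]],"angular":[[0,-0.005,0.01],[0,-0.005,0.01],[0,-0.005,0.01],[0,0,0],[0,0,0]],"gripper":[1,1,1,1,1]}'
python3 - <<'E'
from h import *
goto(.542,-.3207,.016,167.6)
cv2.imwrite("pics/near1.png",cv2.resize(bot.snapshot("top")[130:265,330:480,::-1],None,fx=4,fy=4,interpolation=cv2.INTER_CUBIC))
cv2.imwrite("pics/near1s.png",bot.snapshot("scene")[:,:,::-1])
E
```

```text
time_s: 2.6
eef_pos: [0.5408, -0.3367, 0.1579]
tcp_rot: [0.001, 0.116, 0.993, -0.008]
wrist_force: [-0.8, -0.9, -0.2]
opening: 0.0855
t 2.6 p [ 0.5408 -0.3367  0.1579] F [-0.78 -0.88 -0.17] op 0.0855 j [ 0.12  0.47  0.49  1.67 -0.23  1.05  2.02]
[[-0.973  0.231 -0.   ]
 [ 0.231  0.973 -0.016]
 [-0.004 -0.016 -1.   ]]
shift [0.0031 0.0181 0.1416] turn [-0.0161  0.0035 -0.0168]
```

View pics/near1.png

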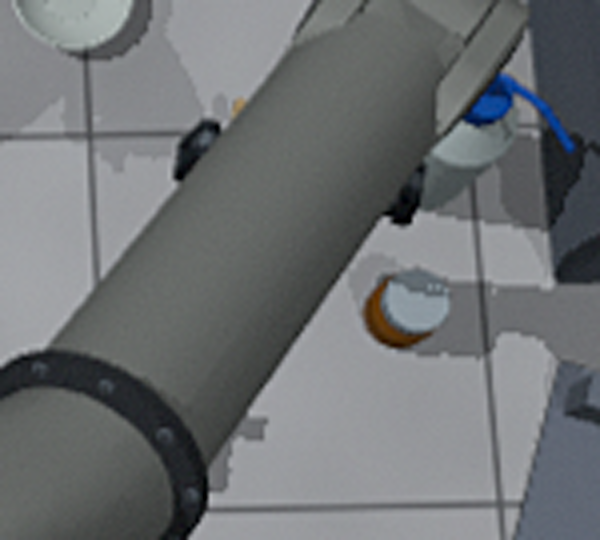

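View pics/near1s.png

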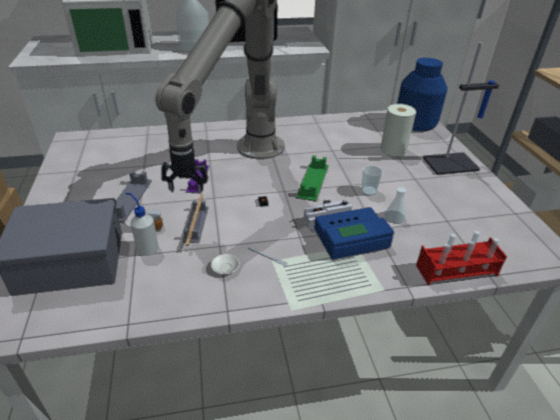

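```bash
python3 -m handwheel '{"slide":[[0.001,0.006,0.02],[0.001,0.006,0.025],[0.001,0.006,0.025],[0,0,0.02],[0,0,0.005]],"angular":[[-0.008,0.002,-0.008],[-0.008,0.002,-0.008],[0,0,0],[0,0,0],[0,0,0]],"gripper":[1,1,1,1,1]}'
python3 -c "from h import *;goto(.542,-.3207,.016,167.6)"
```

```text
time_s: 3.12
eef_pos: [0.5538, -0.3056, 0.0617]
tcp_rot: [0.004, 0.1, 0.995, 0.004]
wrist_force: [0.1, -0.7, 0.3]
opening: 0.0856
t 3.1167 p [ 0.5538 -0.3056  0.0617] F [ 0.1  -0.71  0.31] op 0.0856 j [ 0.13  0.57  0.42  1.75 -0.31  0.88  2.06]
[[-0.98   0.2    0.009]
 [ 0.2    0.98   0.008]
 [-0.007  0.01  -1.   ]]
shift [ 0.0088 -0.0175  0.0454] turn [0.0098 0.0069 0.0154]
```

```bash
python3 -m handwheel '{"slide":[[0.003,-0.006,0.0],[0.003,-0.006,0.0],[0.002,-0.004,0.0],[0,0,0.0],[0,0,0.0]],"angular":[[0.004,0.003,0.006],[0.004,0.003,0.006],[0,0,0],[0,0,0],[0,0,0]],"gripper":[1,1,1,1,1]}'
python3 -c "from h import *;goto(.542,-.3207,.016,167.6)"
```

```text
time_s: 3.53
eef_pos: [0.5462, -0.3186, 0.0647]
tcp_rot: [0.002, 0.104, 0.995, 0.001]
wrist_force: [0.5, -0.4, -0.0]
opening: 0.0855
t 3.5333 p [ 0.5462 -0.3186  0.0647] F [ 0.51 -0.43 -0.02] op 0.0855 j [ 0.15  0.57  0.43  1.75 -0.3   0.88  2.07]
[[-0.978  0.207  0.005]
 [ 0.207  0.978  0.001]
 [-0.005  0.002 -1.   ]]
shift [ 0.0039 -0.003   0.0487] turn [0.0017 0.0047 0.0079]
```

```bash
python3 -m handwheel '{"slide":[[0.001,-0.001,0.012],[0.001,-0.001,0.012],[0.001,-0.001,0.012],[0,0,0.008],[0,0,0.002]],"angular":[[0,0.002,0.003],[0,0.002,0.003],[0,0,0],[0,0,0],[0,0,0]],"gripper":[1,1,1,1,1]}'
python3 -m handwheel '{"slide":[[0,0,0],[0,0,0],[0,0,0],[0,0,0],[0,0,0]],"angular":[[0,0,0],[0,0,0],[0,0,0],[0,0,0],[0,0,0]],"gripper":[0.6,0.6,0.6,0.6,0.6]}'
python3 -c "from h import *;goto(.542,-.3207,.016,167.6)"
```

```text
time_s: 3.95
eef_pos: [0.5439, -0.3229, 0.0171]
tcp_rot: [0.003, 0.108, 0.994, -0.0]
wrist_force: [-0.0, 0.4, -0.3]
opening: 0.0855
time_s: 4.37
eef_pos: [0.5429, -0.3221, 0.0149]
tcp_rot: [0.001, 0.108, 0.994, 0.001]
wrist_force: [0.9, -0.8, 0.6]
opening: 0.0511
t 4.3667 p [ 0.5429 -0.3221  0.0149] F [ 0.86 -0.84  0.58] op 0.0511 j [ 0.17  0.64  0.4   1.77 -0.33  0.8   2.1 ]
[[-0.977  0.215  0.002]
 [ 0.215  0.977  0.001]
 [-0.002  0.001 -1.   ]]
shift [ 0.0011  0.0012 -0.0011] turn [ 0.0015  0.0021 -0.    ]
```

```bash
python3 -m handwheel '{"slide":[[0.001,0.001,-0.001],[0,0,0],[0,0,0],[0,0,0],[0,0,0]],"angular":[[0,0,0],[0,0,0],[0,0,0],[0,0,0],[0,0,0]],"gripper":[0,0,0,0,0]}' 60
python3 -m handwheel '{"slide":[[0,0,0],[0,0,0],[0,0,0],[0,0,0],[0,0,0]],"angular":[[0,0,0],[0,0,0],[0,0,0],[0,0,0],[0,0,0]],"gripper":[0,0,0,0,0]}'
python3 -c "from h import *;goto(.542,-.3207,.016,167.6)"
```

```text
time_s: 4.78
eef_pos: [0.5432, -0.3212, 0.0177]
tcp_rot: [0.003, 0.108, 0.994, 0.0]
wrist_force: [0.1, -0.1, -0.4]
opening: 0.0087
time_s: 5.2
eef_pos: [0.543, -0.321, 0.0174]
tcp_rot: [0.002, 0.108, 0.994, 0.0]
wrist_force: [-0.2, 0.2, -0.3]
opening: 0.0085
t 5.2 p [ 0.543  -0.321   0.0174] F [-0.21  0.24 -0.29] op 0.0085 j [ 0.17  0.63  0.41  1.77 -0.33  0.8   2.09]
[[-0.977  0.214  0.005]
 [ 0.214  0.977  0.   ]
 [-0.005  0.001 -1.   ]]
shift [0.001  0.0001 0.0014] turn [0.0011 0.0047 0.0003]
```

```bash
python3 -m handwheel '{"slide":[[0,0,-0.01],[0,0,-0.02],[0,0,-0.025],[0,0,-0.025],[0,0,-0.02]],"angular":[[0,0,0],[0,0,0],[0,0,0],[0,0,0],[0,0,0]],"gripper":[0,0,0,0,0]}' 80
python3 -m handwheel '{"slide":[[0,0.015,-0.015],[0,0.025,0],[0,0.03,0],[0,0.03,0],[0,0.03,0]],"angular":[[0,0,0],[0,0,0],[0,0,0],[0,0,0],[0,0,0]],"gripper":[0,0,0,0,0]}'
python3 -c "from h import *;goto(.60,-.12,.13,96.4)"
```

```text
time_s: 5.62
eef_pos: [0.5385, -0.3187, 0.1173]
tcp_rot: [-0.004, 0.108, 0.994, 0.002]
wrist_force: [0.5, -0.3, -0.6]
opening: 0.0082
time_s: 6.03
eef_pos: [0.568, -0.2027, 0.1451]
tcp_rot: [0.004, 0.118, 0.993, -0.003]
wrist_force: [0.9, 0.4, -0.3]
opening: 0.0084
t 6.0333 p [ 0.568  -0.2027  0.1451] F [ 0.86  0.43 -0.31] op 0.0084 j [-0.09  0.42  0.47  1.77 -0.22  0.99  1.79]
[[-0.972  0.234  0.008]
 [ 0.234  0.972 -0.008]
 [-0.01  -0.006 -1.   ]]
shift [-0.0116  0.088   0.0147] turn [7.0000e-04 1.1900e-02 1.2229e+00]
```

```bash
python3 -m handwheel '{"slide":[[0,0.03,0],[-0.005,0.02,0],[0,0,0],[0,0,0],[0,0,0]],"angular":[[0,0,0],[0,0,0.08],[0,0,0.12],[0,0,0.12],[0,0,0.12]],"gripper":[0,0,0,0,0]}'
python3 -m handwheel '{"slide":[[0,0,0],[0,0,0],[0,0,0],[0,0,0],[0,0,0]],"angular":[[0,0,0.12],[0,0,0.12],[0,0,0.12],[0,0,0.12],[0,0,0.12]],"gripper":[0,0,0,0,0]}'
python3 -c "from h import *;goto(.60,-.12,.13,96.4)"
```

```text
time_s: 6.45
eef_pos: [0.5885, -0.1411, 0.1492]
tcp_rot: [0.006, 0.334, 0.943, 0.002]
wrist_force: [-0.6, 0.6, -1.0]
opening: 0.0082
time_s: 6.87
eef_pos: [0.5889, -0.1397, 0.1531]
tcp_rot: [0.006, 0.608, 0.794, 0.005]
wrist_force: [0.1, -0.4, -0.5]
opening: 0.008
t 6.8667 p [ 0.5889 -0.1397  0.1531] F [ 0.11 -0.4  -0.49] op 0.008 j [-0.36  0.46  0.7   1.76 -0.35  1.02  0.73]
[[-0.261  0.965  0.017]
 [ 0.965  0.261  0.001]
 [-0.003  0.016 -1.   ]]
shift [0.0162 0.0155 0.0233] turn [0.0165 0.002  0.1529]
```

```bash
python3 -m handwheel '{"slide":[[0.004,0.003,0.015],[0.004,0.003,0.02],[0.004,0.003,0.02],[0.004,0.002,0.015],[0,0,0.008]],"angular":[[0.005,0,0.05],[0.005,0,0.05],[0.005,0,0.03],[0,0,0.01],[0,0,0]],"gripper":[0,0,0,0,0]}'
python3 - <<'E'
from h import *
o,r=st()
goto(.5993,-.110,.0354,96.4)
im=bot.snapshot("top")[:,:,::-1].copy();x0,y0=170,150
S=6;cr=cv2.resize(im[y0:y0+70,x0:x0+130],None,fx=S,fy=S,interpolation=cv2.INTER_CUBIC)
f=o["eef_pos"]-r[:,2]*.0176+r[:,0]*.16-r[:,2]*.005
b=f-r[:,0]*.28
for P in (f,b):
    for s in(-.005,.005):
        q=((proj(P+r[:,1]*s)[0]-[x0,y0]+.5)*S).astype(int);cv2.circle(cr,tuple(map(int,q)),3,(0,0,255),1)
cv2.imwrite("pics/ent.png",cr)
E
```

```text
time_s: 7.28
eef_pos: [0.6012, -0.1223, 0.0796]
tcp_rot: [0.005, 0.666, 0.746, 0.003]
wrist_force: [-0.3, 0.1, -0.2]
opening: 0.0084
t 7.2833 p [ 0.6012 -0.1223  0.0796] F [-0.34  0.06 -0.19] op 0.0084 j [-0.36  0.58  0.67  1.8  -0.45  0.91  0.62]
[[-0.112  0.994  0.012]
 [ 0.994  0.112 -0.002]
 [-0.003  0.012 -1.   ]]
t 7.2833 p [ 0.6012 -0.1223  0.0796] F [-0.34  0.06 -0.19] op 0.0084 j [-0.36  0.58  0.67  1.8  -0.45  0.91  0.62]
[[-0.112  0.994  0.012]
 [ 0.994  0.112 -0.002]
 [-0.003  0.012 -1.   ]]
shift [ 0.0126 -0.0011  0.0441] turn [0.0116 0.0035 0.0004]
```

View pics/ent.png

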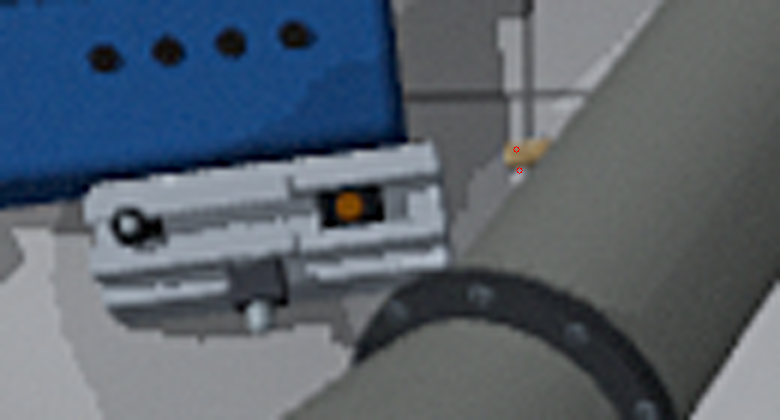

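```bash
python3 -m handwheel '{"slide":[[0,-0.001,0.012],[0,-0.001,0.014],[0,0,0.012],[0,0,0.004],[0,0,0]],"angular":[[0.005,0.003,0],[0.005,0,0],[0,0,0],[0,0,0],[0,0,0]],"gripper":[0,0,0,0,0]}'
python3 -c "from h import *;goto(.598,-.110,.0354,96.4)"
```

```text
time_s: 7.75
eef_pos: [0.599, -0.1248, 0.035]
tcp_rot: [0.001, 0.667, 0.745, 0.0]
wrist_force: [-0.5, -0.5, -0.7]
opening: 0.0079
t 7.75 p [ 0.599  -0.1248  0.035 ] F [-0.49 -0.48 -0.65] op 0.0079 j [-0.33  0.64  0.63  1.82 -0.49  0.85  0.66]
[[-0.111  0.994  0.001]
 [ 0.994  0.111 -0.001]
 [-0.001  0.001 -1.   ]]
shift [ 0.0148  0.0007 -0.0004] turn [ 0.0014  0.001  -0.0001]
```

```bash
cat >>h.py <<'E'
def g():
    o,r=st();u=np.array([-.1115,.9938]);n=np.array([-.9938,-.1115]);d=o["eef_pos"][:2]-[.5707,.1444]
    print("guide x %.4f y %.4f z %.4f  Fx %.2f Fy %.2f Fz %.2f"%(d@u,d@n,o["eef_pos"][2],o["wrist_force"][:2]@u,o["wrist_force"][:2]@n,o["wrist_force"][2]),"turn err",R.from_matrix(r.T@np.array([[-.1115,.9938,0],[.9938,.1115,0],[0,0,-1.]])).as_rotvec().round(4))
E
python3 -m handwheel '{"slide":[[0.006,0,0],[0.008,0,0],[0.008,0,0],[0.008,0,0],[0.006,0,0]],"angular":[[0,0,0],[0,0,0],[0,0,0],[0,0,0],[0,0,0]],"gripper":[0,0,0,0,0]}'
python3 -c "from h import *;g()"
```

```text
time_s: 8.17
eef_pos: [0.5953, -0.088, 0.0362]
tcp_rot: [0.002, 0.668, 0.744, 0.001]
wrist_force: [-0.2, 0.6, -0.1]
opening: 0.0083
t 8.1667 p [ 0.5953 -0.088   0.0362] F [-0.15  0.64 -0.13] op 0.0083 j [-0.4   0.62  0.64  1.84 -0.49  0.84  0.59]
[[-0.108  0.994  0.004]
 [ 0.994  0.108 -0.001]
 [-0.002  0.003 -1.   ]]
guide x -0.2337 y 0.0015 z 0.0362  Fx 0.65 Fy 0.08 Fz -0.13 turn err [ 0.0035  0.0018 -0.0034]
```

```bash
python3 -m handwheel '{"slide":[[0.004,0,0],[0.004,0,0.0005],[0.004,0,0],[0.004,0,0],[0.004,0,0]],"angular":[[0.002,0.001,-0.002],[0,0,0],[0,0,0],[0,0,0],[0,0,0]],"gripper":[0,0,0,0,0]}'
python3 -c "from h import *;g()"
```

```text
time_s: 8.58
eef_pos: [0.5937, -0.0631, 0.0367]
tcp_rot: [0.001, 0.665, 0.746, 0.001]
wrist_force: [-0.5, 0.0, -0.6]
opening: 0.0084
t 8.5833 p [ 0.5937 -0.0631  0.0367] F [-0.54  0.01 -0.65] op 0.0084 j [-0.44  0.61  0.64  1.86 -0.48  0.83  0.56]
[[-0.114  0.993  0.003]
 [ 0.993  0.114  0.001]
 [ 0.     0.003 -1.   ]]
guide x -0.2088 y 0.0003 z 0.0367  Fx 0.07 Fy 0.54 Fz -0.65 turn err [ 0.0034 -0.0002  0.0028]
```

```bash
python3 -m handwheel '{"slide":[[0.003,-0.0003,0.0005],[0.003,-0.0003,0.0005],[0.003,0,0.0005],[0.003,0,0],[0.003,0,0]],"angular":[[0.002,0,0.001],[0,0,0.001],[0,0,0],[0,0,0],[0,0,0]],"gripper":[0,0,0,0,0]}'
python3 -c "from h import *;g()"
```

```text
time_s: 9.0
eef_pos: [0.5912, -0.0475, 0.0351]
tcp_rot: [0.001, 0.667, 0.745, 0.0]
wrist_force: [-0.8, -0.4, 0.4]
opening: 0.0087
t 9.0 p [ 0.5912 -0.0475  0.0351] F [-0.83 -0.45  0.43] op 0.0087 j [-0.47  0.61  0.64  1.86 -0.48  0.83  0.53]
[[-0.111  0.994  0.001]
 [ 0.994  0.111 -0.001]
 [-0.001  0.001 -1.   ]]
guide x -0.1930 y 0.0011 z 0.0351  Fx -0.35 Fy 0.87 Fz 0.43 turn err [ 0.0012  0.0007 -0.0004]
```

```bash
python3 -m handwheel '{"slide":[[0.002,0,0],[0.002,0,0],[0.002,0,0],[0.002,0,0],[0.002,0,0]],"angular":[[0,0,0],[0,0,0],[0,0,0],[0,0,0],[0,0,0]],"gripper":[0,0,0,0,0]}'
python3 -c "from h import *;g()"
python3 -m handwheel '{"slide":[[0.002,0,0],[0.002,0,0],[0.002,0,0],[0.002,0,0],[0.002,0,0]],"angular":[[0,0,0],[0,0,0],[0,0,0],[0,0,0],[0,0,0]],"gripper":[0,0,0,0,0]}'
python3 -c "from h import *;g()"
```

```text
time_s: 9.42
eef_pos: [0.5899, -0.0368, 0.0351]
tcp_rot: [0.001, 0.667, 0.745, 0.0]
wrist_force: [0.8, -0.5, -0.8]
opening: 0.0081
t 9.4167 p [ 0.5899 -0.0368  0.0351] F [ 0.83 -0.45 -0.84] op 0.0081 j [-0.49  0.61  0.64  1.87 -0.48  0.82  0.51]
[[-0.111  0.994  0.001]
 [ 0.994  0.111 -0.001]
 [-0.001  0.001 -1.   ]]
guide x -0.1822 y 0.0011 z 0.0351  Fx -0.54 Fy -0.77 Fz -0.84 turn err [ 0.0013  0.0009 -0.0009]
time_s: 9.83
eef_pos: [0.59, -0.0302, 0.0358]
tcp_rot: [0.004, 0.668, 0.744, -0.001]
wrist_force: [1.6, -4.1, -0.1]
opening: 0.0085
t 9.8333 p [ 0.59   -0.0302  0.0358] F [ 1.56 -4.09 -0.1 ] op 0.0085 j [-0.51  0.6   0.65  1.87 -0.48  0.82  0.5 ]
[[-0.108  0.994  0.005]
 [ 0.994  0.108 -0.007]
 [-0.007  0.004 -1.   ]]
guide x -0.1756 y 0.0003 z 0.0358  Fx -4.24 Fy -1.10 Fz -0.10 turn err [ 0.0045  0.0072 -0.0032]
```

```bash
python3 -m handwheel '{"slide":[[0.002,0,0],[0.002,0,0],[0.002,0,0],[0.002,0,0],[0.002,0,0]],"angular":[[0,0.003,-0.001],[0,0.003,-0.001],[0,0,0],[0,0,0],[0,0,0]],"gripper":[0,0,0,0,0]}'
python3 -c "from h import *;g()"
```

```text
time_s: 10.25
eef_pos: [0.5891, -0.0259, 0.0365]
tcp_rot: [0.005, 0.669, 0.744, -0.0]
wrist_force: [0.2, -3.1, -0.2]
opening: 0.0084
t 10.25 p [ 0.5891 -0.0259  0.0365] F [ 0.22 -3.11 -0.22] op 0.0084 j [-0.52  0.6   0.65  1.88 -0.48  0.82  0.49]
[[-0.106  0.994  0.007]
 [ 0.994  0.106 -0.007]
 [-0.008  0.006 -1.   ]]
guide x -0.1713 y 0.0007 z 0.0365  Fx -3.12 Fy 0.13 Fz -0.22 turn err [ 0.006   0.0082 -0.0058]
```

```bash
python3 -m handwheel '{"slide":[[0.0025,0,0.0003],[0.0025,0,0.0003],[0.0025,0,0],[0.0025,0,0],[0.0025,0,0]],"angular":[[0.002,0.004,-0.003],[0.002,0.004,-0.002],[0,0.002,0],[0,0,0],[0,0,0]],"gripper":[0,0,0,0,0]}'
python3 -c "from h import *;g()"
python3 -m handwheel '{"slide":[[0.0025,0,0.0003],[0.0025,0,0.0003],[0.0025,0,0],[0.0025,0,0],[0.0025,0,0]],"angular":[[0.001,0.002,0],[0.001,0.002,0],[0,0.002,0],[0,0,0],[0,0,0]],"gripper":[0,0,0,0,0]}'
python3 -c "from h import *;g()"
```

```text
time_s: 10.67
eef_pos: [0.588, -0.0113, 0.0357]
tcp_rot: [-0.001, 0.667, 0.745, 0.002]
wrist_force: [0.7, -3.7, -1.7]
opening: 0.0087
t 10.6667 p [ 0.588  -0.0113  0.0357] F [ 0.74 -3.69 -1.71] op 0.0087 j [-0.53  0.6   0.64  1.88 -0.49  0.82  0.48]
[[-0.111  0.994  0.002]
 [ 0.994  0.111  0.004]
 [ 0.004  0.002 -1.   ]]
guide x -0.1567 y 0.0001 z 0.0357  Fx -3.75 Fy -0.32 Fz -1.71 turn err [ 0.0025 -0.0036 -0.0004]
time_s: 11.08
eef_pos: [0.5863, 0.0042, 0.0349]
tcp_rot: [-0.005, 0.666, 0.746, 0.004]
wrist_force: [0.0, -0.4, -1.3]
opening: 0.0082
t 11.0833 p [0.5863 0.0042 0.0349] F [ 0.03 -0.37 -1.26] op 0.0082 j [-0.55  0.6   0.64  1.88 -0.49  0.83  0.46]
[[-0.112  0.994 -0.002]
 [ 0.994  0.112  0.012]
 [ 0.012 -0.    -1.   ]]
guide x -0.1411 y 0.0001 z 0.0349  Fx -0.38 Fy 0.01 Fz -1.26 turn err [-0.0002 -0.0122  0.0004]
```

```bash
python3 -m handwheel '{"slide":[[0.0015,0,0],[0.0015,0,0],[0.0015,0,0],[0.0015,0,0],[0.0015,0,0]],"angular":[[0,-0.006,0],[0,-0.006,0],[0,0,0],[0,0,0],[0,0,0]],"gripper":[0,0,0,0,0]}'
python3 -c "from h import *;g()"
```

```text
time_s: 11.5
eef_pos: [0.5846, 0.0129, 0.0348]
tcp_rot: [0.0, 0.665, 0.747, -0.001]
wrist_force: [0.6, -4.9, 0.1]
opening: 0.0084
t 11.5 p [0.5846 0.0129 0.0348] F [ 0.63 -4.85  0.11] op 0.0084 j [-0.58  0.6   0.65  1.88 -0.48  0.82  0.43]
[[-0.115  0.993 -0.002]
 [ 0.993  0.115 -0.002]
 [-0.002 -0.002 -1.   ]]
guide x -0.1322 y 0.0009 z 0.0348  Fx -4.89 Fy -0.09 Fz 0.11 turn err [-0.0019  0.0021  0.0039]
```

```bash
python3 -m handwheel '{"slide":[[0.001,0,0],[0.001,0,0],[0.001,0,0],[0.001,0,0],[0.001,0,0]],"angular":[[0,0.001,0.001],[0,0.001,0.001],[0,0,0],[0,0,0],[0,0,0]],"gripper":[0,0,0,0,0]}'
python3 -c "from h import *;g()"
```

```text
time_s: 11.92
eef_pos: [0.584, 0.0127, 0.0355]
tcp_rot: [0.002, 0.667, 0.745, -0.003]
wrist_force: [0.7, -5.4, 0.6]
opening: 0.0084
t 11.9167 p [0.584  0.0127 0.0355] F [ 0.67 -5.41  0.57] op 0.0084 j [-0.59  0.6   0.65  1.88 -0.48  0.82  0.42]
[[-0.11   0.994 -0.001]
 [ 0.994  0.11  -0.007]
 [-0.007 -0.001 -1.   ]]
guide x -0.1323 y 0.0015 z 0.0355  Fx -5.45 Fy -0.07 Fz 0.57 turn err [-0.0014  0.0068 -0.001 ]
```

```bash
python3 -m handwheel '{"slide":[[0.0013,0,0.0002],[0.0015,0,0.0002],[0.0016,0,0.0002],[0.0016,0,0.0002],[0.0016,0,0]],"angular":[[0,0.003,0],[0,0.003,0],[0,0.002,0],[0,0.002,0],[0,0.002,0]],"gripper":[0,0,0,0,0]}'
python3 -c "from h import *;g()"
```

```text
time_s: 12.33
eef_pos: [0.5835, 0.0129, 0.0353]
tcp_rot: [0.002, 0.668, 0.744, -0.001]
wrist_force: [0.8, -6.8, 0.2]
opening: 0.0084
t 12.3333 p [0.5835 0.0129 0.0353] F [ 0.82 -6.76  0.22] op 0.0084 j [-0.59  0.6   0.65  1.89 -0.48  0.82  0.42]
[[-0.107  0.994  0.   ]
 [ 0.994  0.107 -0.004]
 [-0.004 -0.    -1.   ]]
guide x -0.1321 y 0.0020 z 0.0353  Fx -6.81 Fy -0.06 Fz 0.22 turn err [-0.0001  0.0043 -0.0044]
```

```bash
python3 -m handwheel '{"slide":[[0.0018,0.0004,0.0001],[0.002,0.0004,0.0001],[0.0022,0.0004,0.0001],[0.0024,0.0004,0.0001],[0.0024,0.0004,0]],"angular":[[0,0.003,-0.002],[0,0.003,-0.002],[0,0.003,-0.001],[0,0.003,0],[0,0.002,0]],"gripper":[0,0,0,0,0]}'
python3 -c "from h import *;g()"
```

```text
time_s: 12.75
eef_pos: [0.5842, 0.0131, 0.0355]
tcp_rot: [0.002, 0.668, 0.744, -0.001]
wrist_force: [0.3, -8.2, -0.6]
opening: 0.0081
t 12.75 p [0.5842 0.0131 0.0355] F [ 0.32 -8.16 -0.62] op 0.0081 j [-0.58  0.6   0.65  1.89 -0.48  0.82  0.42]
[[-0.108  0.994  0.001]
 [ 0.994  0.108 -0.004]
 [-0.004  0.001 -1.   ]]
guide x -0.1320 y 0.0012 z 0.0355  Fx -8.14 Fy 0.59 Fz -0.62 turn err [ 0.0006  0.0038 -0.0037]
```

```bash
python3 -m handwheel '{"slide":[[0.0026,0.0001,0.0001],[0.0028,0.0001,0.0001],[0.003,0.0001,0.0001],[0.0032,0.0001,0.0001],[0.0032,0.0001,0.0001]],"angular":[[0,0.003,-0.002],[0,0.003,-0.001],[0,0.003,-0.001],[0,0.003,-0.001],[0,0.003,0]],"gripper":[0,0,0,0,0]}'
python3 -c "from h import *;g()"
```

```text
time_s: 13.17
eef_pos: [0.5837, 0.0132, 0.0359]
tcp_rot: [0.004, 0.669, 0.744, -0.001]
wrist_force: [0.3, -8.3, 0.3]
opening: 0.0084
t 13.1667 p [0.5837 0.0132 0.0359] F [ 0.32 -8.27  0.27] op 0.0084 j [-0.59  0.6   0.65  1.89 -0.48  0.81  0.42]
[[-0.106  0.994  0.004]
 [ 0.994  0.106 -0.007]
 [-0.007  0.003 -1.   ]]
guide x -0.1318 y 0.0017 z 0.0359  Fx -8.25 Fy 0.61 Fz 0.27 turn err [ 0.003   0.0075 -0.0056]
```

```bash
python3 -m handwheel '{"slide":[[0.0034,0.0002,0.0003],[0.0036,0.0002,0.0003],[0.0038,0.0002,0.0003],[0.004,0.0002,0.0002],[0.004,0.0002,0.0002]],"angular":[[0.001,0.005,-0.002],[0.001,0.005,-0.002],[0,0.005,-0.002],[0,0.005,-0.001],[0,0.005,-0.001]],"gripper":[0,0,0,0,0]}'
python3 -c "from h import *;g()"
```

```text
time_s: 13.58
eef_pos: [0.5836, 0.0134, 0.0358]
tcp_rot: [0.004, 0.669, 0.743, -0.0]
wrist_force: [0.8, -10.0, 0.9]
opening: 0.0079
t 13.5833 p [0.5836 0.0134 0.0358] F [  0.8  -10.01   0.92] op 0.0079 j [-0.59  0.6   0.65  1.89 -0.48  0.81  0.42]
[[-0.105  0.994  0.005]
 [ 0.994  0.105 -0.006]
 [-0.006  0.004 -1.   ]]
guide x -0.1316 y 0.0018 z 0.0358  Fx -10.04 Fy 0.32 Fz 0.92 turn err [ 0.0042  0.0061 -0.0062]
```

```bash
python3 -m handwheel '{"slide":[[0.0042,0.0002,0.0003],[0.0044,0.0002,0.0003],[0.0046,0.0002,0.0003],[0.0047,0.0002,0.0002],[0.0047,0.0002,0.0002]],"angular":[[0.001,0.005,-0.002],[0.001,0.005,-0.002],[0,0.005,-0.002],[0,0.005,-0.002],[0,0.005,-0.002]],"gripper":[0,0,0,0,0]}'
python3 -c "from h import *;g()"
```

```text
time_s: 14.0
eef_pos: [0.5835, 0.0135, 0.0361]
tcp_rot: [0.006, 0.669, 0.743, -0.001]
wrist_force: [1.1, -11.5, 0.1]
opening: 0.0084
t 14.0 p [0.5835 0.0135 0.0361] F [  1.14 -11.54   0.13] op 0.0084 j [-0.59  0.59  0.65  1.89 -0.48  0.81  0.42]
[[-0.104  0.995  0.007]
 [ 0.995  0.104 -0.009]
 [-0.009  0.007 -1.   ]]
guide x -0.1316 y 0.0019 z 0.0361  Fx -11.60 Fy 0.16 Fz 0.13 turn err [ 0.0065  0.0093 -0.0072]
```

```bash
for i in 1; do :; done
python3 -m handwheel '{"slide":[[0.0048,0.0002,0.0003],[0.0048,0.0002,0.0003],[0.0048,0.0002,0.0003],[0.0048,0.0002,0.0003],[0.0048,0.0002,0.0003]],"angular":[[0.001,0.005,-0.002],[0.001,0.005,-0.002],[0.001,0.005,-0.002],[0,0.005,-0.002],[0,0.005,-0.002]],"gripper":[0,0,0,0,0]}'
python3 -c "from h import *;g()"
python3 -m handwheel '{"slide":[[0.0048,0.0002,0.0003],[0.0048,0.0002,0.0003],[0.0048,0.0002,0.0003],[0.0048,0.0002,0.0003],[0.0048,0.0002,0.0003]],"angular":[[0.001,0.005,-0.002],[0.001,0.005,-0.002],[0.001,0.005,-0.002],[0,0.005,-0.002],[0,0.005,-0.002]],"gripper":[0,0,0,0,0]}'
python3 -m handwheel '{"slide":[[0.0048,0.0002,0.0003],[0.0048,0.0002,0.0003],[0.0048,0.0002,0.0003],[0.0048,0.0002,0.0003],[0.0048,0.0002,0.0003]],"angular":[[0.001,0.005,-0.002],[0.001,0.005,-0.002],[0.001,0.005,-0.002],[0,0.005,-0.002],[0,0.005,-0.002]],"gripper":[0,0,0,0,0]}'
python3 -c "from h import *;g()"
```

```text
time_s: 14.42
eef_pos: [0.5832, 0.0134, 0.0364]
tcp_rot: [0.008, 0.67, 0.742, -0.002]
wrist_force: [0.6, -11.4, -0.5]
opening: 0.0085
t 14.4167 p [0.5832 0.0134 0.0364] F [  0.6  -11.41  -0.5 ] op 0.0085 j [-0.6   0.59  0.66  1.89 -0.47  0.81  0.41]
[[-0.102  0.995  0.009]
 [ 0.995  0.102 -0.013]
 [-0.014  0.008 -1.   ]]
guide x -0.1316 y 0.0022 z 0.0364  Fx -11.41 Fy 0.68 Fz -0.50 turn err [ 0.0078  0.0141 -0.0092]
time_s: 14.83
eef_pos: [0.583, 0.0133, 0.0368]
tcp_rot: [0.01, 0.671, 0.742, -0.003]
wrist_force: [1.4, -10.9, 0.7]
opening: 0.0081
time_s: 15.25
eef_pos: [0.5827, 0.0132, 0.0372]
tcp_rot: [0.012, 0.671, 0.741, -0.004]
wrist_force: [1.5, -11.1, 0.7]
opening: 0.0086
t 15.25 p [0.5827 0.0132 0.0372] F [  1.46 -11.1    0.66] op 0.0086 j [-0.61  0.59  0.66  1.9  -0.47  0.8   0.4 ]
[[-0.098  0.995  0.012]
 [ 0.995  0.098 -0.021]
 [-0.023  0.01  -1.   ]]
guide x -0.1317 y 0.0027 z 0.0372  Fx -11.19 Fy -0.22 Fz 0.66 turn err [ 0.0102  0.0226 -0.0133]
```

The press held at 11–11.6 N for over a second, and the stiffness is right for the rubber stop at about 9 N/mm. Now I'll withdraw the stick.

```bash

python3 -m handwheel '{"slide":[[-0.002,0.0005,0.0003],[-0.006,0.0005,0.0003],[-0.008,0.0005,0.0003],[-0.01,0.0003,0.0002],[-0.01,0,0]],"angular":[[0.003,0.007,-0.004],[0.003,0.007,-0.004],[0.002,0.005,-0.003],[0,0.003,-0.001],[0,0,0]],"gripper":[0,0,0,0,0]}'
python3 -c "from h import *;g()"
```

```text
time_s: 15.67
eef_pos: [0.5881, -0.0176, 0.0354]
tcp_rot: [-0.004, 0.665, 0.747, 0.003]
wrist_force: [0.4, 0.6, -1.2]
opening: 0.008
t 15.6667 p [ 0.5881 -0.0176  0.0354] F [ 0.4   0.58 -1.18] op 0.008 j [-0.51  0.6   0.64  1.87 -0.49  0.83  0.5 ]
[[-0.116  0.993 -0.002]
 [ 0.993  0.116  0.009]
 [ 0.009 -0.    -1.   ]]
guide x -0.1629 y 0.0008 z 0.0354  Fx 0.53 Fy -0.47 Fz -1.18 turn err [-0.0005 -0.0092  0.005 ]
```

```bash

python3 -m handwheel '{"slide":[[-0.01,0,0],[-0.012,0,0],[-0.015,0,0],[-0.018,0,0],[-0.018,0,0]],"angular":[[0,-0.003,0.002],[0,-0.003,0.002],[0,-0.001,0],[0,0,0],[0,0,0]],"gripper":[0,0,0,0,0]}'
python3 -c "from h import *;g()"
python3 -m handwheel '{"slide":[[-0.015,0,0],[-0.01,0,-0.01],[0,0,-0.025],[0,0,-0.025],[0,0,-0.025]],"angular":[[0,0,0],[0,0,0],[0,0,0],[0,0,0],[0,0,0]],"gripper":[0,0,0,0,0]}'
python3 - <<'E'
from h import *
g();goto(.58,-.15,.14,167.6)
S=6;x0,y0=160,140
cv2.imwrite("pics/home.png",cv2.resize(bot.snapshot("top")[y0:y0+70,x0:x0+130,::-1],None,fx=S,fy=S,interpolation=cv2.INTER_CUBIC))
E
```

```text
time_s: 16.08
eef_pos: [0.5969, -0.0927, 0.0342]
tcp_rot: [-0.002, 0.665, 0.747, 0.001]
wrist_force: [0.2, 1.0, -0.0]
opening: 0.0081
t 16.0833 p [ 0.5969 -0.0927  0.0342] F [ 0.25  1.03 -0.  ] op 0.0081 j [-0.38  0.63  0.63  1.83 -0.49  0.84  0.61]
[[-0.116  0.993 -0.002]
 [ 0.993  0.116  0.005]
 [ 0.005 -0.001 -1.   ]]
guide x -0.2385 y 0.0004 z 0.0342  Fx 1.00 Fy -0.36 Fz -0.00 turn err [-0.0013 -0.0054  0.004 ]
time_s: 16.5
eef_pos: [0.5944, -0.1287, 0.1178]
tcp_rot: [-0.006, 0.669, 0.743, -0.004]
wrist_force: [0.8, 0.1, -0.2]
opening: 0.0083
t 16.5 p [ 0.5944 -0.1287  0.1178] F [ 0.76  0.14 -0.21] op 0.0083 j [-0.38  0.54  0.71  1.76 -0.4   1.01  0.59]
[[-0.104  0.994 -0.015]
 [ 0.995  0.104  0.002]
 [ 0.004 -0.014 -1.   ]]
guide x -0.2741 y 0.0069 z 0.1178  Fx 0.05 Fy -0.77 Fz -0.21 turn err [-0.0143 -0.0036 -0.0076]
t 16.5 p [ 0.5944 -0.1287  0.1178] F [ 0.76  0.14 -0.21] op 0.0083 j [-0.38  0.54  0.71  1.76 -0.4   1.01  0.59]
[[-0.104  0.994 -0.015]
 [ 0.995  0.104  0.002]
 [ 0.004 -0.014 -1.   ]]
shift [-0.0196 -0.0169 -0.022 ] turn [-0.0102 -0.0121 -1.2503]
```

View pics/home.png

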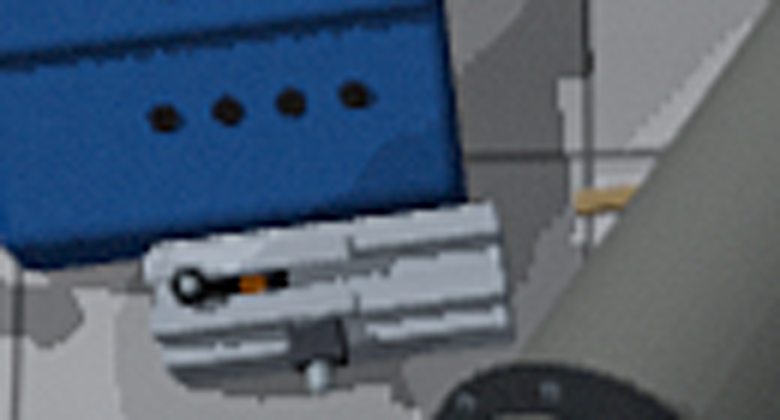

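The slide's window now shows under the lips at (202,187) in the top image, about +44 mm along the guide against the stop clamp. Returning the stick.

```bash

python3 -m handwheel '{"slide":[[-0.01,-0.005,-0.01],[-0.01,-0.005,-0.01],[0,0,0],[0,0,0],[0,0,0]],"angular":[[-0.005,-0.005,-0.06],[-0.005,-0.005,-0.12],[0,0,-0.12],[0,0,-0.12],[0,0,-0.12]],"gripper":[0,0,0,0,0]}'
python3 -m handwheel '{"slide":[[0,0,0],[0,0,0],[0,0,0],[0,0,0],[0,0,0]],"angular":[[0,0,-0.12],[0,0,-0.12],[0,0,-0.12],[0,0,-0.12],[0,0,-0.12]],"gripper":[0,0,0,0,0]}'
python3 -c "from h import *;goto(.543,-.321,.10,167.6)"
```

```text
time_s: 16.97
eef_pos: [0.5933, -0.1555, 0.152]
tcp_rot: [0.01, 0.437, 0.899, -0.001]
wrist_force: [0.6, 0.1, -0.2]
opening: 0.0084
time_s: 17.38
eef_pos: [0.5932, -0.1587, 0.156]
tcp_rot: [0.011, 0.139, 0.99, -0.004]
wrist_force: [-0.1, 0.4, -0.9]
opening: 0.0086
t 17.3833 p [ 0.5932 -0.1587  0.156 ] F [-0.09  0.38 -0.85] op 0.0086 j [-0.16  0.42  0.46  1.74 -0.21  1.01  1.66]
[[-0.961  0.276  0.021]
 [ 0.276  0.961 -0.01 ]
 [-0.023 -0.004 -1.   ]]
shift [ 0.0047 -0.1696  0.0566] turn [-0.0046  0.0229 -0.0635]
```

```bash

python3 -m handwheel '{"slide":[[0.001,-0.02,0.002],[0.001,-0.03,0.008],[0.001,-0.035,0.01],[0.001,-0.035,0.01],[0,-0.02,0.008]],"angular":[[0,0.008,-0.02],[0,0.008,-0.02],[0,0.006,-0.015],[0,0,0],[0,0,0]],"gripper":[0,0,0,0,0]}'
python3 -m handwheel '{"slide":[[0,-0.008,0.004],[0,-0.002,0],[0,0,0],[0,0,0],[0,0,0]],"angular":[[0,0,0],[0,0,0],[0,0,0],[0,0,0],[0,0,0]],"gripper":[0,0,0,0,0]}'
python3 -c "from h import *;goto(.543,-.321,.0174,167.6)"
```

```text
time_s: 17.8
eef_pos: [0.5616, -0.2923, 0.1222]
tcp_rot: [0.004, 0.101, 0.995, 0.0]
wrist_force: [-0.2, -0.8, 0.0]
opening: 0.0085
time_s: 18.22
eef_pos: [0.5568, -0.3071, 0.1187]
tcp_rot: [0.004, 0.105, 0.994, -0.0]
wrist_force: [-0.0, -0.2, 0.2]
opening: 0.0081
t 18.2167 p [ 0.5568 -0.3071  0.1187] F [-0.01 -0.16  0.19] op 0.0081 j [ 0.11  0.51  0.45  1.7  -0.26  0.98  2.01]
[[-0.978  0.209  0.008]
 [ 0.209  0.978 -0.001]
 [-0.008  0.    -1.   ]]
shift [ 0.0114 -0.0166  0.1012] turn [0.0004 0.0076 0.0058]
```

```bash

python3 -m handwheel '{"slide":[[0.004,-0.006,0.01],[0.004,-0.006,0.015],[0.003,-0.004,0.015],[0,0,0.008],[0,0,0]],"angular":[[0,0.004,0.003],[0,0.004,0.003],[0,0,0],[0,0,0],[0,0,0]],"gripper":[0,0,0,0,0]}'
python3 - <<'E'
from h import *
o,r=st();goto(.543,-.321,.0174,167.6)
im=bot.snapshot("scene")[:,:,::-1].copy()
f=o["eef_pos"]-r[:,2]*.0176+r[:,0]*.16
P=proj(np.array([f,f-r[:,0]*.28]),"scene");print(P)
x,y=(P.mean(0)-[45,45]).astype(int);cv2.imwrite("pics/back.png",cv2.resize(im[y:y+90,x:x+90],None,fx=6,fy=6,interpolation=cv2.INTER_CUBIC));print(x,y)
E
```

```text
time_s: 18.63
eef_pos: [0.5452, -0.3152, 0.0672]
tcp_rot: [0.001, 0.104, 0.995, 0.002]
wrist_force: [0.2, -0.4, -0.5]
opening: 0.0081
t 18.6333 p [ 0.5452 -0.3152  0.0672] F [ 0.18 -0.36 -0.51] op 0.0081 j [ 0.14  0.56  0.43  1.75 -0.29  0.89  2.06]
[[-0.979  0.206  0.002]
 [ 0.206  0.979  0.003]
 [-0.001  0.004 -1.   ]]
t 18.6333 p [ 0.5452 -0.3152  0.0672] F [ 0.18 -0.36 -0.51] op 0.0081 j [ 0.14  0.56  0.43  1.75 -0.29  0.89  2.06]
[[-0.979  0.206  0.002]
 [ 0.206  0.979  0.003]
 [-0.001  0.004 -1.   ]]
shift [ 0.001  -0.0063  0.0498] turn [0.0036 0.0011 0.0089]
[[201.6949748  185.22715255]
 [187.86187561 235.32087326]]
149 165
```

View pics/back.png

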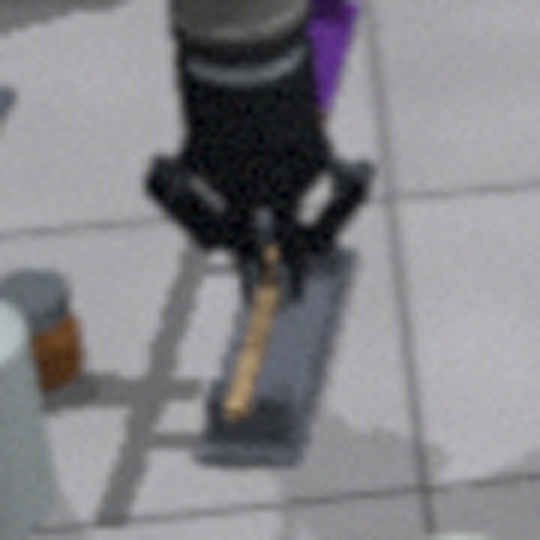

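The stick is still straight in the grip: its far end is at (188,234) against a predicted (188,235). Correcting sideways and lowering.

```bash

python3 -m handwheel '{"slide":[[0.0005,-0.003,0.003],[0.0005,-0.003,0.004],[0,-0.001,0.004],[0,0,0.003],[0,0,0]],"angular":[[0.002,0,0.005],[0.002,0,0.003],[0,0,0],[0,0,0],[0,0,0]],"gripper":[0,0,0,0,0]}'
python3 -c "from h import *;goto(.543,-.321,.0174,167.6)"
```

```text
time_s: 19.1
eef_pos: [0.5441, -0.3227, 0.0534]
tcp_rot: [0.002, 0.107, 0.994, -0.001]
wrist_force: [-0.5, -0.4, -0.2]
opening: 0.0079
t 19.1 p [ 0.5441 -0.3227  0.0534] F [-0.53 -0.37 -0.23] op 0.0079 j [ 0.16  0.58  0.43  1.75 -0.3   0.86  2.07]
[[-0.977  0.214  0.003]
 [ 0.214  0.977 -0.002]
 [-0.004 -0.002 -1.   ]]
shift [0.0016 0.0015 0.036 ] turn [-0.0015  0.0037  0.0012]
```

```bash

python3 -m handwheel '{"slide":[[0.0005,0.0007,0.008],[0.0005,0.0007,0.009],[0,0,0.008],[0,0,0.006],[0,0,0.003]],"angular":[[0,0.002,0],[0,0.001,0],[0,0,0],[0,0,0],[0,0,0]],"gripper":[0,0,0,0,0]}'
python3 -c "from h import *;goto(.543,-.321,.0174,167.6)"
```

```text
time_s: 19.52
eef_pos: [0.5446, -0.3211, 0.0172]
tcp_rot: [0.001, 0.107, 0.994, -0.001]
wrist_force: [-5.7, 3.4, 38.5]
opening: 0.0081
t 19.5167 p [ 0.5446 -0.3211  0.0172] F [-5.74  3.4  38.5 ] op 0.0081 j [ 0.17  0.63  0.4   1.77 -0.33  0.8   2.09]
[[-0.977  0.213  0.002]
 [ 0.213  0.977 -0.002]
 [-0.003 -0.002 -1.   ]]
shift [ 0.0015 -0.0002 -0.0002] turn [-0.0016  0.0026  0.0018]
```

```bash

python3 -m handwheel '{"slide":[[0,0,-0.001],[0,0,0],[0,0,0],[0,0,0],[0,0,0]],"angular":[[0,0,0],[0,0,0],[0,0,0],[0,0,0],[0,0,0]],"gripper":[0,0,0,0,0]}' 30
python3 -c "from h import *;goto(.543,-.321,.0174,167.6)"
python3 -m handwheel '{"slide":[[0,0,0],[0,0,0],[0,0,0],[0,0,0],[0,0,0]],"angular":[[0,0,0],[0,0,0],[0,0,0],[0,0,0],[0,0,0]],"gripper":[0.15,0.3,0.4,0.5,0.6]}'
python3 -m handwheel '{"slide":[[0,0,0],[0,0,-0.005],[0,0,-0.015],[0,0,-0.025],[0,0,-0.03]],"angular":[[0,0,0],[0,0,0],[0,0,0],[0,0,0],[0,0,0]],"gripper":[0.6,0.6,0.6,0.6,0.6]}'
python3 -m handwheel '{"slide":[[0,0,-0.03],[0,0,-0.03],[0,0.03,-0.02],[0,0.035,0],[0,0.035,0]],"angular":[[0,0,0],[0,0,0],[0,0,0],[0,0,0],[0,0,0]],"gripper":[0.6,0.6,0.6,0.6,0.6]}'
python3 -m handwheel '{"slide":[[0,0.035,0],[0,0.035,0],[0,0.035,0],[0,0.035,0],[0,0.035,0]],"angular":[[0,0,0],[0,0,0],[0,0,0],[0,0,0],[0,0,0]],"gripper":[0.6,0.6,0.6,0.6,0.6]}'
python3 -m handwheel '{"slide":[[0,0.035,0],[0,0.03,0],[0,0.015,0],[0,0,0],[0,0,0]],"angular":[[0,0,0],[0,0,0],[0,0,0],[0,0,0],[0,0,0]],"gripper":[0.6,0.6,0.6,0.6,0.6]}'
python3 - <<'E'
from h import *
st()
cv2.imwrite("pics/end.png",bot.snapshot("top")[:,:,::-1])
E
```

```text
time_s: 19.93
eef_pos: [0.5444, -0.321, 0.0174]
tcp_rot: [0.001, 0.107, 0.994, -0.001]
wrist_force: [-0.6, 0.5, 1.1]
opening: 0.0085
t 19.9333 p [ 0.5444 -0.321   0.0174] F [-0.6   0.51  1.06] op 0.0085 j [ 0.17  0.63  0.4   1.77 -0.33  0.8   2.09]
[[-0.977  0.213  0.001]
 [ 0.213  0.977 -0.002]
 [-0.002 -0.001 -1.   ]]
shift [ 0.0014 -0.0003  0.    ] turn [-0.0012  0.0017  0.0018]
time_s: 20.35
eef_pos: [0.5446, -0.3212, 0.0175]
tcp_rot: [0.001, 0.107, 0.994, -0.001]
wrist_force: [0.2, 0.0, 0.5]
opening: 0.0509
time_s: 20.77
eef_pos: [0.5397, -0.3179, 0.0883]
tcp_rot: [-0.006, 0.107, 0.994, 0.002]
wrist_force: [0.3, -0.1, 0.0]
opening: 0.0509
time_s: 21.18
eef_pos: [0.5617, -0.2325, 0.1819]
tcp_rot: [0.001, 0.117, 0.993, -0.004]
wrist_force: [-0.1, -0.0, -0.3]
opening: 0.0508
time_s: 21.6
eef_pos: [0.6043, -0.0573, 0.1861]
tcp_rot: [0.005, 0.12, 0.993, -0.004]
wrist_force: [1.1, -1.0, 0.3]
opening: 0.0513
time_s: 22.02
eef_pos: [0.6249, 0.0371, 0.1874]
tcp_rot: [0.006, 0.112, 0.994, -0.001]
wrist_force: [-0.6, -0.7, 0.4]
opening: 0.0508
t 22.0167 p [0.6249 0.0371 0.1874] F [-0.61 -0.66  0.38] op 0.0508 j [-0.43  0.41  0.4   1.67 -0.17  1.09  1.36]
[[-0.975  0.222  0.012]
 [ 0.222  0.975 -0.003]
 [-0.012 -0.001 -1.   ]]
```

View pics/end.png

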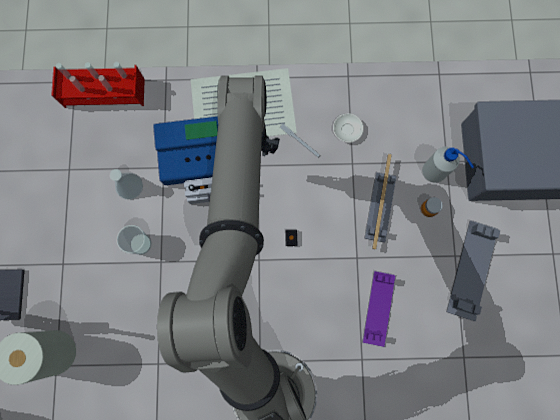

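The stick lies in the cradle with the same end pixels as at the start, (389,155) and (375,248). The bystanders haven't moved and the gripper is clear. Handing in.

```bash
python3 -c "
from cell import bot
print(bot.finish_job())"
```

```text
the job is handed in; nothing more can be done
None
```

I pushed the filter slide past the catch and home against its stop with the stick, and laid the stick back in its cradle. I handed the job in at about 22 s of the 56 s allowed; no verdict is reported.

- **Pushing:** The slide dragged at about 4 N past the catch. I met the stop with the slide centre at about +44 mm along the guide, where it resisted with roughly 9 N/mm, as the sprung rubber should.
- **Pressing:** I held it there at 11 to 11.6 N for about 1.25 s, slightly under the 12 N asked. The highest reading was 11.6 N, but force was only read between moves, so a brief peak could have been missed.
- **Slide check:** After I drew the stick back, the picture showed the slide under the lips beside the stop clamp.
- **Returning the stick:** Setting the stick down pressed on the cradle with 38.5 N for a moment, which I eased off before letting go. That was through the stick, but it is close to the 40 N limit for the arm or gripper body.
- **Last picture:** The stick lies in both notches with its ends where they started, and the gripper is clear. The bystanders in view had not moved. I checked these by eye only and did not measure them.

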